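# Set the tag marker's power and hold a brass tag home in its nest

### The arm

A 7-joint arm with a two-finger parallel gripper is mounted at the origin on the work surface. World frame = base frame: x ahead of the robot, y to its left, z up, the work surface at z = 0. Lengths are in mm, angles in rad, forces in N, time in s.
With the tool pointing down it reaches from about 375 to 925 mm from the base axis. Payload 3.1 kg.
Tool frame: the origin (TCP) lies between the finger pads, 19 mm behind the fingertips; this is the grasp point; z points along the fingers, y is the line along which they close (so a half turn about z gives the same grasp; the last joint's range is limited). The gripper opens to 85 mm and grips with 20 to 120 N. Pads are 22 mm wide; open, the fingers measure 114 mm over their backs; the gripper's body (76 mm by 85 mm) begins 54 mm behind the grasp point. The pads swing forward as they close: fully open they stand 13 mm farther back than shut.
Start: joints at [-1.421, 0.383, 0.044, 1.598, -0.018, 1.161, -0.05], TCP at [159.404, 630.154, 249.969] pointing down, gripper open.
Joint ranges: [-2.61, 2.61], [-0.41, 2.15], [-1.48, 1.57], [0, 2.5], [-1.57, 4.71], [0.05, 1.97], [-2.85, 2.85]. Speed limits (rad/s): [2.79, 2.79, 3.14, 3.14, 3.14, 3.14, 3.14].

### API

Orientations are given as a 3x3 rotation matrix whose columns are the frame's x, y, z axes.
In Python, from station import get_obs, cams, hand_in gives the robot as it stands.
- The arm moves only by the tool jog_arm, never from a script. Its argument "increments" is a list of rows, each an object of numbers: "x", "y", "z": the shift along the tool's x, y, z in m; "twist": the turn about the tool's z in degrees; "gripper": the closure, from 0 (fully open) to 1 (shut). In form: [{"x": .., "y": .., "z": .., "twist": .., "gripper": ..}, ...]. A call has exactly 10 rows; each row shifts and turns the commanded pose from where the row before left it, along the tool's axes as they then stand; what a row does not reach is not made up. A row lasts 1/8 s, in which the tool goes at most 62.5 mm and 10.7 degrees, less where a joint would pass 70% of its speed; a pose out of reach is approached as far as the arm can. A call is refused whole if a number of a shift passes 0.0625 or a number of a turn 10.7, either way. A call with a gripper value outside its range is refused whole. The fingers move at their own pace and stop on an object; "grip_force" is the grip in N (left out, the last holds). Time passes only in rows, so rows that do not move let the fingers close, or fill a call up. It gives the time, the measured TCP pose, the force, the opening and the grip force at its end, in the units of the state.
- get_obs(): the state, without advancing time (a new reading comes with each control period).
- cams.camera(name): name is "scene" or "side" or "wrist"; returns the picture (480x640x3 uint8, red, green, blue); there is no depth.
- cams.calibration(name): a dict with "camera_matrix" (3x3 intrinsics, pixels), "extrinsics" (4x4, takes a point from camera to world coordinates); the wrist camera has in their place "T_tool_cam" (4x4, takes a point from camera to tool coordinates, whose origin is the TCP and whose axes are the flange's). Camera axes: x right, y up, looking along -z (the intrinsics and any distortion apply to the point x, -y, -z); pixel columns grow to the right and rows downward; lengths in mm; the calibration is good to about 2 mm. A picture is of the moment at which its call begins: read the wrist's pose just before it. calibration takes no time and is no camera call.
- hand_in(): hands the job in; it is judged then, once.
The state is a dict: "time": time; "joint_pos": joint angles; "qvel": joint speeds; "effort": joint torques, N m; "position": TCP position; "orientation": TCP orientation; "ft_force": force on the tool from outside, world axes, zero at the start; "wrist_torque": the same for the moment, N m; "opening": finger opening in mm; "grip_force": force on a finger pad.
Only numpy, scipy, OpenCV 4.12 (cv2) and the standard library are available. Lean on these libraries where they do the work, as an engineer would, in place of code of your own. Each camera call takes 0.05 s, during which the arm holds its last target. There are 200 camera calls.

### The job

Turn the dial on the green power unit until its white pointer meets the red mark. Then take the holder with the brass tag by its upright grip, lay it on the bed of the marking nest with its nose to the blue lip and push it in under the lip until it is fully home and the green flag behind has gone all the way back, and finish while still gripping it and keeping it pressed home. Leave the dial on its mark and do not disturb the steel-tag holder or the other things on the bench.

Things in the scene. Friction and masses are not known exactly. Their poses are not given: they have to be found in the camera images.
- brass_holder: Tag holder, flat on the bench: black plate 90 (x) x 70 (y) x 6, a thin brass tag on its +x part (the nose), an upright brass grip block 40 long (x) x 14 thick (y), centred at x -20, top 52 above the underside. 0.15 to 0.31 kg. Origin under the plate's centre, z up. The one to use: pinch the block across its 14 (along y) from above
- brass_holder_grip (a point): Point inside the brass holder's grip block, 36 above the plate's underside, 20 behind the plate's centre; axes as the holder's
- nest: Marking nest, fixed (place and yaw vary): aluminium bed 220 (x) x 120 (y), top 20 above the bench. Origin under its centre, z up; +x is the pushing direction, towards a solid blue back block with its face at x +75. Two dark side guides 10 high stand on the bed, 78 apart from x +20 to +75, flaring to about 95 at x -3; a holder laid down with its origin at x -50 is clear of guides and lip
- nest_lip (a point): Middle of the edge of the nest's blue lip, at nest x +53, on its underside 31 above the bench (11 above the bed; the plate is 6 thick). The lip runs from here to the back block, top 37 above the bench; before its edge an upturned lead-in reaches back to x +38 and up to 42. Axes as the nest's
- nest_home (a point): Where the holder's origin lies when it is fully home, its nose against the back block: nest x +30, y 0, on the bed 20 above the bench; axes as the nest's, the holder's x along this x
- nest_stop (a joint): Spring stop under the lip, carrying the green upright flag behind the back block: 0 m = standing 10 mm out of the back block, 0.010 = pushed in flush with it. The spring pushes back with about 2 N at 0, 7 N at 0.010, and springs the holder back if let go; beyond that the nose meets the solid block
- power: Green power unit, fixed (position and yaw vary), 150 (x) x 130 (y), top 68 above the bench, a dial in the middle of its top. Origin under its centre, z up
- dial (a joint): Dial angle in rad, grows clockwise seen from above, range -0.3 to 3.0; stiff enough to stay where it is left. At 0 the pointer stands 0.75 rad anticlockwise of the power unit's x axis, so its heading in that frame is 0.75 minus this value
- dial_grip (a point): Point on the dial's vertical axis, 102 above the bench: where the TCP can grip its black bar, which is 42 long (along the pointer direction), 14 thick, and reaches from 79 to 105 above the bench (skirt of 28 radius below it)
- dial_pointer (a point): Tip of the white pointer at the dial's rim, 30 from the dial's axis, along the bar; the white stripe on top of the bar lies on the same end
- red_mark (a point): Inner end of the red mark on the white scale around the dial, 30 from the dial's axis, where the pointer tip has to come; it lies 0.45 to 1.45 rad clockwise of the pointer at the start
- steel_holder: Tag holder, flat on the bench: black plate 90 (x) x 70 (y) x 6, a thin grey steel tag on its +x part (the nose), an upright grey steel grip block 40 long (x) x 14 thick (y), centred at x -20, top 52 above the underside. 0.15 to 0.31 kg. Origin under the plate's centre, z up. Not to be used. Bystander
- jar: Closed yellow jar with brass-coloured cap, 60 across, 75 high; origin under its centre. Bystander
- hammer: Hammer lying on the bench. Bystander
- abrasive_disc: Dark flat abrasive disc, 115 across with a 22 hole, 5 thick. Bystander
- blue_stone: Blue block 90 x 50 x 30 high; origin under its centre. Bystander
- red_stone: Red block 90 x 50 x 30 high; origin under its centre. Bystander
- fire_brick: Terracotta fire brick 110 x 200 x 60 high; origin under its centre. Bystander
Mind the look-alikes: they are no part of the job. What is shaped like the brass_holder but pink or purple is not meant.

How it is judged (in metres and radians):
On the way, in this order (a step that is already met when the one before it is completed fails the run):
1. the dial's pointer is on the red mark (horizontal distance between dial_pointer and red_mark below 0.004 m), for 0.3 s.
2. the brass-tag holder lies in the nest with its nose under the lip (y of brass_holder in the frame of nest between -0.007 and 0.007 m and z of brass_holder in the frame of nest between 0.015 and 0.027 m and angle between the x axis of brass_holder and the x axis of nest, either way round below 0.12 rad and angle between brass_holder's own z axis and vertical below 0.1 rad and x of brass_holder in the frame of nest above 0.012 m), for 0.1 s.
At the end, for the whole second after the job is handed in: Pointer within 4 mm of the red mark; brass-tag holder flat on the nest bed, within 7 mm of its centre line and 7 degrees of its direction, within 3.5 mm of fully home with the spring stop in by over 7.5 of 10 mm; still gripped by the fingers and at rest through the last second (horizontal distance between dial_pointer and red_mark below 0.004 m and y of brass_holder in the frame of nest between -0.007 and 0.007 m and z of brass_holder in the frame of nest between 0.015 and 0.027 m and angle between the x axis of brass_holder and the x axis of nest, either way round below 0.12 rad and angle between brass_holder's own z axis and vertical below 0.1 rad and x of brass_holder in the frame of nest above 0.0265 m and value of joint nest_stop above 0.0075 m and contact force between the fingers and brass_holder above 3 N and linear speed of brass_holder below 0.02 m/s); the arm keeps its last pose, push and grip.
It fails at once if the steel-tag holder or another bystander is pushed more than 25 mm (distance of any of steel_holder, jar, hammer, abrasive_disc, blue_stone, red_stone, fire_brick from where it was at the start of the episode above 0.025 m).
It also fails if it takes over 58 s, if anything falls off the work surface, if the arm or the gripper's body presses on something with over 40 N, if the wrist force passes 120 N, or if a joint passes its speed limit or range.

## Working session

There is one attempt and no reset: what is moved stays moved. The work goes in short steps, Python scripts to look and compute and a tool call to move; the robot and the scene stay as the last step left them, time stands still between calls to the robot, and variables do not carry over. Pictures are saved under pics/ and viewed, at most 10 in all, crops included, and the job is handed in when it is done.

Besides the shell and the picture viewer there is one more tool, called after "Emit:" as name([rows], argument=value, ...), one row to a line, values as JSON. jog_arm: Moves the arm, as the interface text tells. Its arguments: {"type":"object","properties":{"increments":{"type":"array","items":{"type":"object","properties":{"x":{"type":"number"},"y":{"type":"number"},"z":{"type":"number"},"twist":{"type":"number"},"gripper":{"type":"number"}}}},"grip_force":{"type":"number"}},"required":["increments"]}

```bash
ls; mkdir -p pics; python3 - <<'E'
from station import get_obs, cams
import cv2, numpy as np
np.set_printoptions(precision=4,suppress=True)
o=get_obs();print(o)
for n in ["scene","side","wrist"]:
    im=cams.camera(n); cv2.imwrite(f"pics/{n}0.png",im[:,:,::-1]); print(n,cams.calibration(n))
E
```

```text
pics
{'time': 0.0, 'joint_pos': array([-1.4208,  0.3839,  0.0438,  1.5996, -0.0179,  1.1612, -0.0499]), 'qvel': array([-0.    , -0.001 ,  0.0005,  0.0017,  0.0008,  0.0006, -0.0014]), 'effort': array([ -0.0002, -43.347 ,   1.0244, -24.9512,   0.0105,   0.0114,
        -0.    ]), 'position': array([159.1779, 629.278 , 248.5604]), 'orientation': array([[-0.9695,  0.2452, -0.0005],
       [ 0.2452,  0.9695, -0.0026],
       [-0.0001, -0.0027, -1.    ]]), 'ft_force': array([-0.9018,  0.2589,  0.1749]), 'wrist_torque': array([ 0.0426, -0.0015,  0.0177]), 'grip_force': 0.0, 'opening': 85.26000233595173}
scene {'camera_matrix': array([[450.1341,   0.    , 325.2287],
       [  0.    , 450.1341, 241.584 ],
       [  0.    ,   0.    ,   1.    ]]), 'extrinsics': array([[   0.7288,   -0.5959,    0.3374,  985.3126],
       [   0.6847,    0.6315,   -0.3639, -460.9876],
       [   0.0038,    0.4962,    0.8682, 1158.5672],
       [   0.    ,    0.    ,    0.    ,    1.    ]])}
side {'camera_matrix': array([[437.5   ,   0.    , 317.9034],
       [  0.    , 437.5   , 242.737 ],
       [  0.    ,   0.    ,   1.    ]]), 'extrinsics': array([[   0.7406,    0.5254,   -0.4189,   27.0544],
       [  -0.6717,    0.5636,   -0.4807, -617.5715],
       [  -0.0164,    0.6374,    0.7703, 1076.7451],
       [   0.    ,    0.    ,    0.    ,    1.    ]])}
wrist {'camera_matrix': array([[369.0468,   0.    , 312.7428],
       [  0.    , 369.0468, 241.8636],
       [  0.    ,   0.    ,   1.    ]]), 'T_tool_cam': array([[  -0.0006,    0.9602,    0.2794,   70.6976],
       [   1.    ,    0.0005,    0.0005,   -0.4322],
       [   0.0004,    0.2794,   -0.9602, -124.5545],
       [   0.    ,    0.    ,    0.    ,    1.    ]])}
```

View pics/scene0.png

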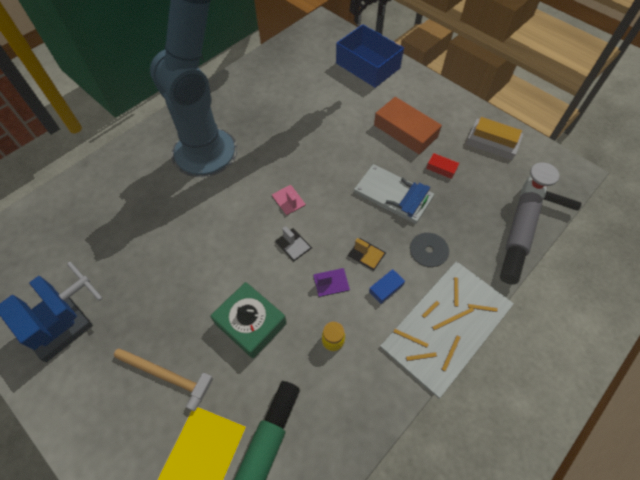

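View pics/side0.png

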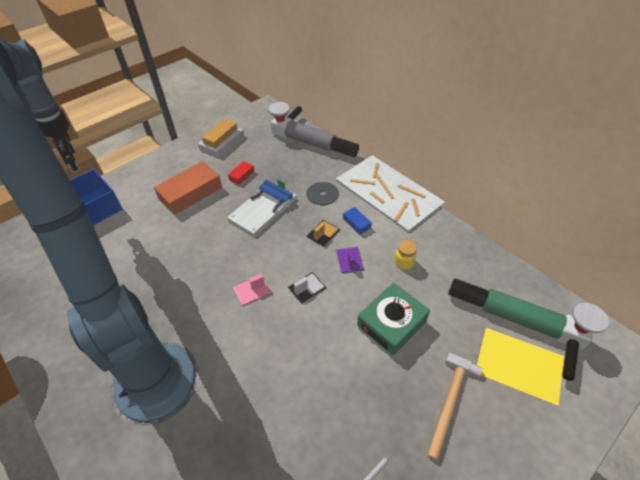

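Scene view: power unit (248,317), brass-tag holder (367,252), steel (293,243), pink (289,199), purple (331,281), nest (397,192). In the side view they are at (394,315), (323,232), (307,287), (252,289), (349,260) and (263,206).

```bash
cat > h.py <<'E'
import numpy as np, cv2
from station import get_obs, cams
np.set_printoptions(precision=1,suppress=True)
def pose(n,o=None):
    c=cams.calibration(n); K=c["camera_matrix"]
    if n!="wrist": return K,c["extrinsics"]
    T=np.eye(4); T[:3,:3]=o["orientation"]; T[:3,3]=o["position"]
    return K,T@c["T_tool_cam"]
def ray(P,uv):
    K,E=P; uv=np.atleast_2d(uv).astype(float)
    d=np.c_[(uv[:,0]-K[0,2])/K[0,0],-(uv[:,1]-K[1,2])/K[1,1],-np.ones(len(uv))]@E[:3,:3].T
    return E[:3,3],d
def plane(P,uv,z):
    o,d=ray(P,uv); return o+d*((z-o[2])/d[:,2:3])
def proj(P,X):
    K,E=P; p=(np.atleast_2d(X)-E[:3,3])@E[:3,:3]
    return np.c_[K[0,2]+K[0,0]*p[:,0]/-p[:,2],K[1,2]-K[1,1]*p[:,1]/-p[:,2]]
def tri(Pa,a,Pb,b):
    o1,d1=ray(Pa,a);o2,d2=ray(Pb,b);d1=d1[0]/np.linalg.norm(d1);d2=d2[0]/np.linalg.norm(d2)
    t=np.linalg.lstsq(np.c_[d1,-d2],o2-o1,rcond=None)[0]
    p,q=o1+t[0]*d1,o2+t[1]*d2
    return (p+q)/2,np.linalg.norm(p-q)
E
python3 - <<'E'
from h import *
S,D=pose("scene"),pose("side")
for n,a,b in [("power",(248,313),(395,312)),("brass",(367,252),(323,232)),("steel",(293,243),(307,287)),("pink",(289,199),(252,289)),("purple",(331,281),(349,260)),("nest",(397,192),(263,206)),("lip",(416,196),(276,191)),("jar",(333,333),(406,252))]:
    print(n,*tri(S,a,D,b))
s=cv2.imread("pics/scene0.png");d=cv2.imread("pics/side0.png")
A=cv2.resize(s[150:300,260:440],None,fx=4,fy=4,interpolation=cv2.INTER_CUBIC)[:, :720]
cv2.imwrite("pics/crop1.png",A)
E
```

```text
power [ 563.9 -297.9   69.9] 9.877568934243259
brass [651.3  75.7   7.5] 6.695842296502357
steel [472.7 -49.4   6. ] 5.465046836903133
pink [350.4  55.    4.2] 3.3029758874169506
purple [635.8 -60.6   1.3] 4.671170598195202
nest [580.8 302.5   8.2] 7.250719748383015
lip [643.3 308.1  36.9] 12.729461448522269
jar [ 752.9 -180.5   51. ] 4.6595855068506475
```

View pics/crop1.png

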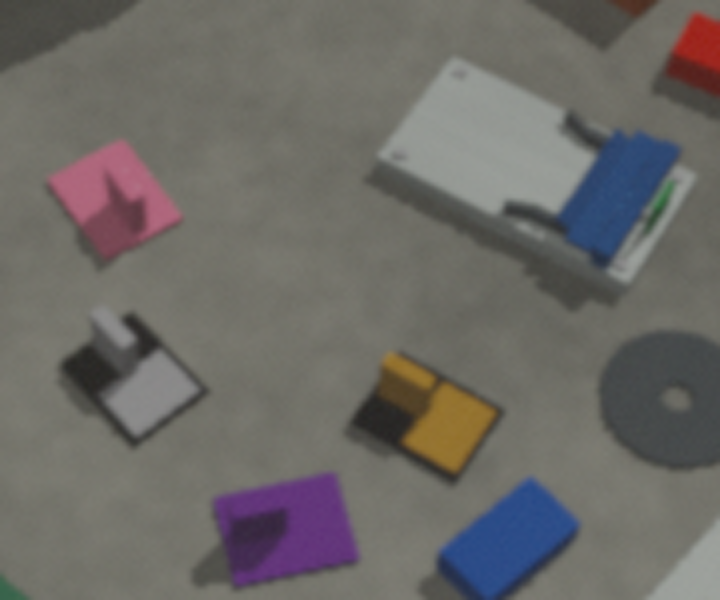

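Candidates (scene px): black plate with brass tag and block (367,254), steel (293,245), pink (289,199), purple (331,281). Only (367,254) has the brass tag and block, so it is the one. The nest is at (395,192) with its lip towards image right and the green flag behind it. I'll move over the nest and brass area.

Emit:
jog_arm([
  {"x":-0.0525,"y":-0.032},
  {"x":-0.0525,"y":-0.032},
  {"x":-0.0525,"y":-0.032},
  {"x":-0.0525,"y":-0.032},
  {"x":-0.0525,"y":-0.032},
  {"x":-0.0525,"y":-0.032},
  {"x":-0.0525,"y":-0.032},
  {"x":-0.0525,"y":-0.032},
  {"x":-0.0525,"y":-0.032},
  {"x":-0.0525,"y":-0.032},
])

```text
$.increments[0]: bad value
```

```bash
python3 - <<'E'
from h import *
import pickle
o=get_obs(); im=cams.camera("wrist"); cv2.imwrite("pics/w1.png",im[:,:,::-1]); pickle.dump(o,open("w1.pkl","wb"))
print(o["time"],o["position"],o["orientation"],o["joint_pos"],np.abs(o["qvel"]).max())
P=pose("wrist",o); print(proj(P,[[580,302,20],[651,76,6],[643,308,37]]))
E
```

```text
0.15 [159.2 629.5 248.9] [[-1.   0.2 -0. ]
 [ 0.2  1.  -0. ]
 [-0.  -0.  -1. ]] [-1.4  0.4  0.   1.6 -0.   1.2 -0. ] 0.0060470451325506476
[[154.3 567.6]
 [ 31.9 616.6]
 [170.2 613.5]]
```

View pics/w1.png

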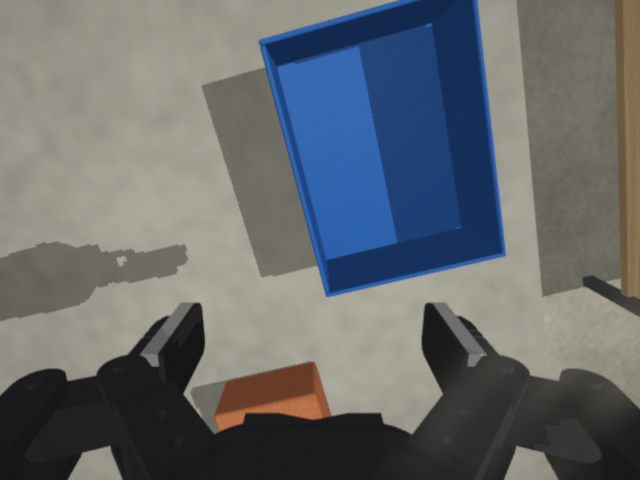

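Empty bench and the blue bin; the call was refused, so I'll fill in all fields.

Emit:
jog_arm([
  {"x":-0.0545,"y":-0.03,"z":0,"twist":0,"gripper":0},
  {"x":-0.0545,"y":-0.03,"z":0,"twist":0,"gripper":0},
  {"x":-0.0545,"y":-0.03,"z":0,"twist":0,"gripper":0},
  {"x":-0.0545,"y":-0.03,"z":0,"twist":0,"gripper":0},
  {"x":-0.0545,"y":-0.03,"z":0,"twist":0,"gripper":0},
  {"x":-0.0545,"y":-0.03,"z":0,"twist":0,"gripper":0},
  {"x":-0.0545,"y":-0.03,"z":0,"twist":0,"gripper":0},
  {"x":-0.0545,"y":-0.03,"z":0,"twist":0,"gripper":0},
  {"x":-0.0545,"y":-0.03,"z":0,"twist":0,"gripper":0},
  {"x":-0.0545,"y":-0.03,"z":0,"twist":0,"gripper":0},
], grip_force=40)

```text
time: 1.45
position: [615.3, 204.4, 249.9]
orientation: [[-0.97, 0.245, -0.0], [0.245, 0.97, 0.0], [0.0, 0.0, -1.0]]
ft_force: [-0.1, 0.3, -0.3]
opening: 85.5
grip_force: 0.0
```

```bash
cat >> h.py <<'E'
import pickle
def snap(tag):
    for k in range(8):
        o=get_obs()
        if np.abs(o["qvel"]).max()<0.01: break
        cams.camera("wrist")
    o=get_obs(); im=cams.camera("wrist")[:,:,::-1].copy(); cv2.imwrite(f"pics/{tag}.png",im); pickle.dump(o,open(tag+".pkl","wb"))
    print(o["time"],o["position"],np.degrees(np.arctan2(o["orientation"][1,0],o["orientation"][0,0])),o["joint_pos"])
    return im,pose("wrist",o)
def load(tag):
    return cv2.imread(f"pics/{tag}.png"),pose("wrist",pickle.load(open(tag+".pkl","rb")))
E
python3 -c "
from h import *
snap('w2')"
```

```text
1.85 [612.8 208.2 249.7] 166.0246331403827 [-0.7  0.4  0.3  1.6 -0.1  1.2  1. ]
```

View pics/w2.png

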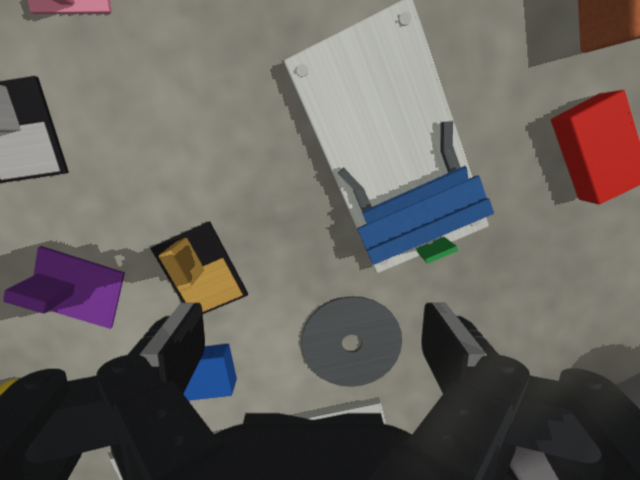

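The wrist view shows the nest with lip centre about (425,215) and flag (437,250), the brass holder with block (182,262) and tag (210,285), and the disc (350,340). Next, the power unit.

Emit:
jog_arm([
  {"x":-0.01,"y":-0.0615,"z":0,"twist":0,"gripper":0},
  {"x":-0.01,"y":-0.0615,"z":0,"twist":0,"gripper":0},
  {"x":-0.01,"y":-0.0615,"z":0,"twist":0,"gripper":0},
  {"x":-0.01,"y":-0.0615,"z":0,"twist":0,"gripper":0},
  {"x":-0.01,"y":-0.0615,"z":0,"twist":0,"gripper":0},
  {"x":-0.01,"y":-0.0615,"z":0,"twist":0,"gripper":0},
  {"x":-0.01,"y":-0.0615,"z":0,"twist":0,"gripper":0},
  {"x":-0.01,"y":-0.0615,"z":0,"twist":0,"gripper":0},
  {"x":0,"y":0,"z":0,"twist":0,"gripper":0},
  {"x":0,"y":0,"z":0,"twist":0,"gripper":0},
])

```text
time: 3.15
position: [571.5, -289.5, 249.8]
orientation: [[-0.97, 0.244, 0.0], [0.244, 0.97, 0.001], [0.0, 0.001, -1.0]]
ft_force: [-0.6, 0.2, 0.4]
opening: 85.0
grip_force: 0.0
```

```bash
python3 -c "
from h import *
snap('w3')"
```

```text
3.25 [ 572.4 -287.6  249.7] 166.0718325284886 [-0.   0.4  0.5  1.6 -0.2  1.2  1.9]
```

View pics/w3.png

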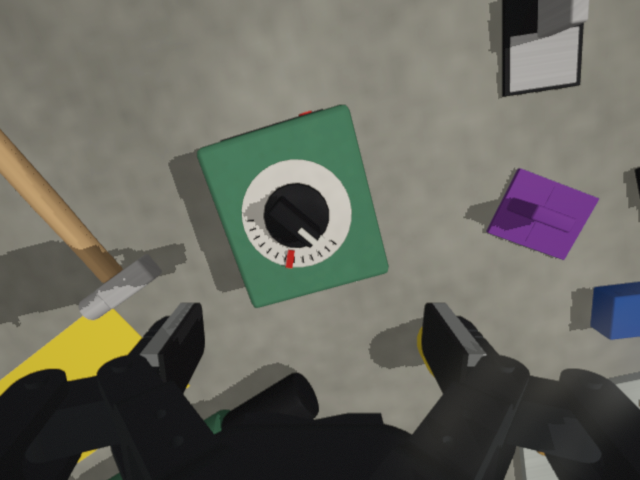

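Dial at (297,215), pointer tip near (320,248), red mark at (290,259), clockwise of the pointer as described. Measuring now.

```bash
cat >> h.py <<'E'
def big(m):
    n,l,s,c=cv2.connectedComponentsWithStats(m.astype(np.uint8)); k=1+np.argmax(s[1:,4]); return l==k
def dial(tag,roi):
    im,P=load(tag); x0,x1,y0,y1=roi
    hsv=cv2.cvtColor(im,cv2.COLOR_BGR2HSV).astype(int); H,S,V=[hsv[...,i] for i in range(3)]
    R=np.zeros(H.shape,bool); R[y0:y1,x0:x1]=1
    g=big(R&(H>55)&(H<95)&(S>80)); hull=cv2.convexHull(np.argwhere(g)[:,::-1].astype(np.int32))
    top=np.zeros(H.shape,np.uint8); cv2.fillConvexPoly(top,hull,1); top=cv2.erode(top,np.ones((9,9)))>0
    w=top&(S<40)&(V>110); disc=big(w)
    c=cv2.fitEllipse(cv2.convexHull(np.argwhere(disc)[:,::-1].astype(np.int32)))
    red=top&((H<8)|(H>172))&(S>120); red=big(red); r=np.argwhere(red)[:,::-1]
    dk=big(top&(V<60)&(S<90)); ck=cv2.fitEllipse(cv2.convexHull(np.argwhere(dk)[:,::-1].astype(np.int32)))
    st=w&~disc if (w&~disc).sum()>20 else None
    return im,P,c,ck,r,st,w
E
python3 - <<'E'
from h import *
im,P,c,ck,r,st,w=dial('w3',(180,400,90,320))
print(c,ck,r.mean(0),len(r), None if st is None else (st.sum(),np.argwhere(st).mean(0)[::-1]))
C=plane(P,c[0],70)[0]; print("C",C,"skirt",plane(P,ck[0],75)[0])
R=plane(P,r,70); d=R[:,:2]-C[:2]; print("red dist",np.linalg.norm(d,axis=1).min(),np.linalg.norm(d,axis=1).max(),"head",np.degrees(np.arctan2(*d.mean(0)[::-1])))
print(plane(P,[(c[0][0]+c[1][1]/2,c[0][1])],70)[0]-C)
if st is not None:
    n,l,s,cc=cv2.connectedComponentsWithStats(st.astype(np.uint8)); print(s[1:],cc[1:])
cv2.imwrite("pics/c3.png",np.hstack([cv2.resize(im[150:280,230:365],None,fx=4,fy=4)]))
E
```

```text
((296.2107238769531, 212.82302856445312), (107.76309204101562, 110.20166015625), 109.09130859375) ((295.974365234375, 215.43309020996094), (63.789939880371094, 65.2297592163086), 146.47909545898438) [289.7 258.7] 122 None
C [ 561.6 -299.5   70. ] skirt [ 562.7 -299.7   75. ]
red dist 32.949735833065766 49.074091125312194 head -22.590798662529465
[11.2 44.9  0. ]
```

View pics/c3.png

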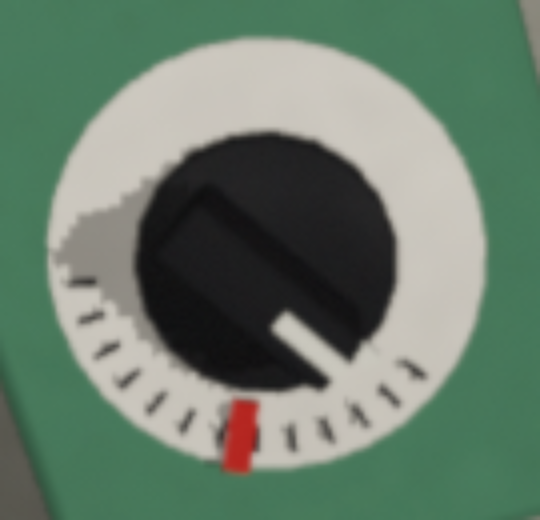

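Crop: stripe from (285,322) to (345,380), bar edge (210,187)–(360,315), red mark (240,435).

```bash
python3 - <<'E'
from h import *
im,P=load('w3')
f=lambda u,v,z:plane(P,(230+u/4,150+v/4),z)[0]
for a,b,z in [((210,187),(360,315),105),((285,322),(338,372),105)]:
    d=f(*b,z)-f(*a,z); print(d,np.degrees(np.arctan2(d[1],d[0])))
print("bar ctr", (f(210,187,105)+f(325,385,105))/2)
print("pointer", f(350,375,80), f(285,322,105))
E
```

```text
[30.2 21.   0. ] 34.826820746536654
[11.9  7.3  0. ] 31.54175549745964
bar ctr [ 561.8 -297.3  105. ]
pointer [ 589.3 -288.    80. ] [ 568.9 -296.   105. ]
```

Emit:
jog_arm([
  {"x":0.0076,"y":-0.0127,"z":0,"twist":0,"gripper":0},
  {"x":0,"y":0,"z":0.008,"twist":10.5,"gripper":0},
  {"x":0,"y":0,"z":0.008,"twist":10.5,"gripper":0},
  {"x":0,"y":0,"z":0.008,"twist":10.5,"gripper":0},
  {"x":0,"y":0,"z":0.008,"twist":10.5,"gripper":0},
  {"x":0,"y":0,"z":0.008,"twist":10.5,"gripper":0},
  {"x":0,"y":0,"z":0.008,"twist":10.5,"gripper":0},
  {"x":0,"y":0,"z":0.008,"twist":10.5,"gripper":0},
  {"x":0,"y":0,"z":0.008,"twist":10.5,"gripper":0},
  {"x":0,"y":0,"z":0,"twist":10.5,"gripper":0},
])

```text
time: 4.55
position: [559.6, -301.0, 185.3]
orientation: [[0.326, 0.945, -0.002], [0.945, -0.326, 0.001], [0.0, -0.002, -1.0]]
ft_force: [0.8, -0.4, 0.3]
opening: 85.4
grip_force: 0.0
```

```bash
python3 - <<'E'
from h import *
im,P=snap('w4')
print(proj(P,[[562,-298.5,70],[562,-298.5,105]]))
E
```

```text
4.75 [ 560.4 -301.4  186.1] 71.49625937706229 [-0.2  0.6  0.9  1.7 -0.5  1.1  0.5]
[[313.3 237.9]
 [313.4 253.9]]
```

```bash
python3 - <<'E'
from h import *
a=dial('w3',(180,400,90,320)); b=dial('w4',(150,480,60,420))
for t in (a,b): print(t[2],t[3][0],t[4].mean(0),len(t[4]))
print("disc",*tri(a[1],a[2][0],b[1],b[2][0]))
print("red",*tri(a[1],a[4].mean(0),b[1],b[4].mean(0)))
C=plane(b[1],b[2][0],69)[0]; R=plane(b[1],b[4],69)-C; print(C,np.linalg.norm(R,axis=1)[[0]],np.degrees(np.arctan2(R[:,1].mean(),R[:,0].mean())))
cv2.imwrite("pics/c4.png",cv2.resize(b[0][140:300,225:405],None,fx=3.5,fy=3.5))
E
```

```text
((296.2107238769531, 212.82302856445312), (107.76309204101562, 110.20166015625), 109.09130859375) (295.974365234375, 215.43309020996094) [289.7 258.7] 122
((315.9625244140625, 235.5543212890625), (131.5774688720703, 136.2227020263672), 88.3798828125) (315.1273193359375, 241.39462280273438) [372.7 244.2] 226
disc [ 563.6 -299.5   62.1] 0.27410977617711596
red [ 598.5 -313.9   74.7] 0.2763452356451197
[ 564.2 -297.8   69. ] [36.9] -27.48749130211823
```

View pics/c4.png

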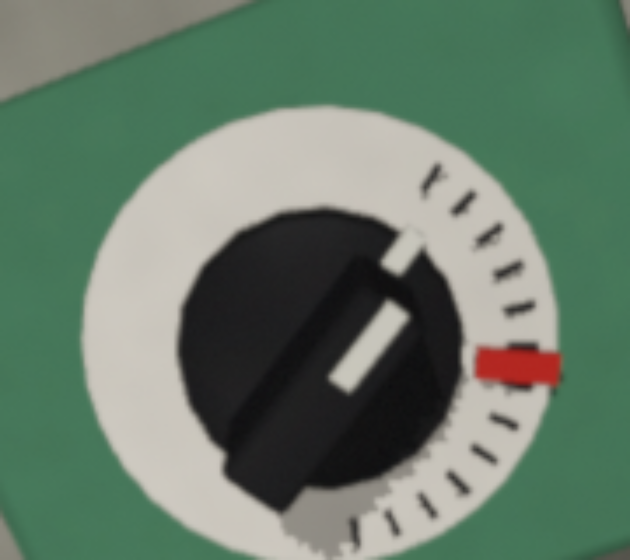

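View: stripe (340,385)–(400,307), rim pointer tab (403,252), red mark (475,362)–(560,369). The ellipse centre is biased by perspective, so I'll fit circles in the plane instead.

```bash
python3 - <<'E'
from h import *
from scipy.optimize import least_squares
def circ(X):
    return least_squares(lambda p:np.hypot(X[:,0]-p[0],X[:,1]-p[1])-p[2],[*X[:,:2].mean(0),40],loss='soft_l1').x
for t,roi in (('w3',(180,400,90,320)),('w4',(150,480,60,420))):
    im,P,c,ck,r,st,w=dial(t,roi)
    h=cv2.convexHull(np.argwhere(big(w))[:,::-1].astype(np.int32))[:,0]
    k=circ(plane(P,h,69)); R=plane(P,r,69)[:,:2]-k[:2]
    m=R.mean(0); print(t,k,"red",np.hypot(*m),np.degrees(np.arctan2(m[1],m[0])),"abs",m+k[:2])
    hsv=cv2.cvtColor(im,cv2.COLOR_BGR2HSV).astype(int)
    sk=circ(plane(P,[(ck[0][0],ck[0][1])],79)) if 0 else plane(P,ck[0],79); print(" skirt",sk)
    if t=='w4':
        f=lambda u,v,z:plane(P,(225+u/3.5,140+v/3.5),z)[0][:2]
        a,b,tab=f(341,385,105),f(399,307,105),f(410,240,79)
        ang=lambda d:np.degrees(np.arctan2(d[1],d[0]))
        print("stripe",a,b,ang(b-a),ang(b-k[:2]),"tab",tab,[ (z,ang(f(405,250,z)-k[:2]),np.hypot(*(f(418,235,z)-k[:2]))) for z in (74,79)])
        g=lambda z:ang((f(385,265,z)+f(415,285,z))/2-f(252,490,z)); print("bar",ang(f(355,260,105)-f(228,460,105)))
E
```

```text
w3 [ 564.  -299.2   46.3] red 39.35755060478404 -23.03843912647956 abs [ 600.3 -314.6]
 skirt [[ 562.3 -298.6   79. ]]
w4 [ 563.4 -300.1   46.3] red 38.95003752246532 -24.012194681916434 abs [ 599.  -315.9]
 skirt [[ 563.2 -298.8   79. ]]
stripe [ 567.8 -297.9] [ 581.  -288.2] 36.3850461391247 34.14086528111106 tab [ 586.4 -283.6] [(74, np.float64(32.79954970810764), np.float64(29.368489247248974)), (79, np.float64(34.84982428113702), np.float64(29.855917125978337))]
bar 39.96567268813953
```

Emit:
jog_arm([
  {"x":0.0025,"y":0.0028,"z":0,"twist":0,"gripper":0},
  {"x":0,"y":0,"z":0,"twist":9.25,"gripper":0},
  {"x":0,"y":0,"z":0,"twist":9.25,"gripper":0},
  {"x":0,"y":0,"z":0,"twist":9.25,"gripper":0},
  {"x":0,"y":0,"z":0,"twist":9.25,"gripper":0},
  {"x":0,"y":0,"z":0.028,"twist":0,"gripper":0},
  {"x":0,"y":0,"z":0.028,"twist":0,"gripper":0},
  {"x":0,"y":0,"z":0.014,"twist":0,"gripper":0},
  {"x":0,"y":0,"z":0.013,"twist":0,"gripper":0},
  {"x":0,"y":0,"z":0,"twist":0,"gripper":0},
])

```text
time: 6.05
position: [563.8, -299.6, 102.4]
orientation: [[0.826, 0.564, -0.001], [0.564, -0.826, 0.001], [-0.0, -0.001, -1.0]]
ft_force: [0.8, 0.4, -0.5]
opening: 85.7
grip_force: 0.0
```

```bash
python3 - <<'E'
from h import *
o=get_obs();print(o["position"],np.degrees(np.arctan2(o["orientation"][1,0],o["orientation"][0,0])),o["joint_pos"],o["ft_force"],o["opening"])
E
```

```text
[ 563.8 -299.6  102.4] 34.31841382370848 [-0.2  0.7  0.9  1.8 -0.7  1.  -0. ] [ 0.8  0.4 -0.5] 85.74298890782903
```

Emit:
jog_arm([
  {"x":0,"y":0,"z":0,"twist":0,"gripper":1},
  {"x":0,"y":0,"z":0,"twist":0,"gripper":1},
  {"x":0,"y":0,"z":0,"twist":0,"gripper":1},
  {"x":0,"y":0,"z":0,"twist":0,"gripper":1},
  {"x":0,"y":0,"z":0,"twist":0,"gripper":1},
  {"x":0,"y":0,"z":0,"twist":0,"gripper":1},
  {"x":0,"y":0,"z":0,"twist":0,"gripper":1},
  {"x":0,"y":0,"z":0,"twist":0,"gripper":1},
  {"x":0,"y":0,"z":0,"twist":0,"gripper":1},
  {"x":0,"y":0,"z":0,"twist":0,"gripper":1},
], grip_force=50)

```text
time: 7.3
position: [563.9, -299.3, 103.5]
orientation: [[0.826, 0.564, -0.001], [0.564, -0.826, 0.002], [0.001, -0.002, -1.0]]
ft_force: [-1.4, 3.7, 5.0]
opening: 13.3
grip_force: 50.5
```

Gripped (13.3 mm, small side force). Turn 58° clockwise.

Emit:
jog_arm([
  {"x":0,"y":0,"z":0,"twist":7.25,"gripper":1},
  {"x":0,"y":0,"z":0,"twist":7.25,"gripper":1},
  {"x":0,"y":0,"z":0,"twist":7.25,"gripper":1},
  {"x":0,"y":0,"z":0,"twist":7.25,"gripper":1},
  {"x":0,"y":0,"z":0,"twist":7.25,"gripper":1},
  {"x":0,"y":0,"z":0,"twist":7.25,"gripper":1},
  {"x":0,"y":0,"z":0,"twist":7.25,"gripper":1},
  {"x":0,"y":0,"z":0,"twist":7.25,"gripper":1},
  {"x":0,"y":0,"z":0,"twist":0,"gripper":1},
  {"x":0,"y":0,"z":0,"twist":0,"gripper":1},
])

```text
time: 8.55
position: [563.9, -299.7, 103.5]
orientation: [[0.916, -0.402, -0.001], [-0.402, -0.916, 0.001], [-0.001, -0.0, -1.0]]
ft_force: [-1.9, 2.3, 4.6]
opening: 12.8
grip_force: 50.5
```

```bash
python3 - <<'E'
from h import *
im,P=snap('w5')
print(get_obs()['wrist_torque'])
cv2.imwrite("pics/c5.png",im)
print(proj(P,[[563.7,-299.6,69],[599.5,-315.2,69]]))
E
```

```text
8.55 [ 563.9 -299.7  103.5] -23.681778509837002 [-0.4  0.9  1.1  1.8 -0.9  1.1 -0.9]
[ 0.5  0.5 -0.1]
[[311.9 293.5]
 [311.6 211.4]]
```

Emit:
jog_arm([
  {"x":0,"y":0,"z":0,"twist":0,"gripper":0},
  {"x":0,"y":0,"z":0,"twist":0,"gripper":0},
  {"x":0,"y":0,"z":0,"twist":0,"gripper":0},
  {"x":0,"y":0,"z":0,"twist":0,"gripper":0},
  {"x":0,"y":0,"z":0,"twist":0,"gripper":0},
  {"x":0,"y":0,"z":0,"twist":0,"gripper":0},
  {"x":0,"y":0,"z":-0.03,"twist":0,"gripper":0},
  {"x":0,"y":0,"z":-0.05,"twist":0,"gripper":0},
  {"x":0,"y":0,"z":-0.05,"twist":0,"gripper":0},
  {"x":0,"y":0,"z":-0.02,"twist":0,"gripper":0},
])

```text
time: 9.85
position: [564.8, -301.3, 256.5]
orientation: [[0.915, -0.402, 0.004], [-0.402, -0.916, -0.003], [0.005, 0.001, -1.0]]
ft_force: [0.7, 0.1, -0.2]
opening: 85.4
grip_force: 0.0
```

```bash
python3 - <<'E'
from h import *
im,P=snap('w6')
p,q=proj(P,[[563.7,-299.6,69],[599.5,-315.2,69]]); print(p,q)
x,y=p.astype(int); c=im[max(y-75,0):y+75,x-100:x+100]
print(max(y-75,0),x-100)
cv2.imwrite("pics/c6.png",cv2.resize(c,None,fx=4,fy=4))
E
```

```text
10.15 [ 563.4 -298.8  250.6] -23.678465894508534 [-0.4  0.7  1.3  1.7 -0.7  1.3 -1. ]
[313.1 220.4] [313.  173.9]
145 213
```

View pics/c6.png

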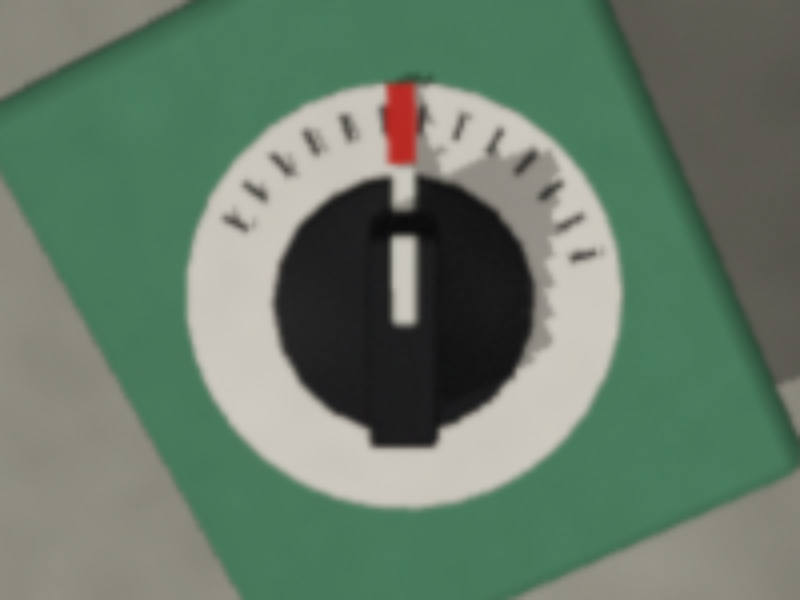

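Dial is spot on: pointer tab (402,185) is in line with the red mark (402,160). Now rough brass and nest poses from w2.

```bash
python3 - <<'E'
from h import *
im,P=load('w2')
ang=lambda d:np.degrees(np.arctan2(d[1],d[0]))
b=plane(P,[(152,248),(211,222),(247,295),(190,314)],6); print(b, b.mean(0), ang((b[2]+b[3]-b[0]-b[1])))
n=plane(P,[(285,61),(412,0),(489,222),(375,272)],20); print(n,n.mean(0),ang(n[2]+n[3]-n[0]-n[1]),np.linalg.norm(n[3]-n[0]),np.linalg.norm(n[1]-n[0]))
hsv=cv2.cvtColor(im,cv2.COLOR_BGR2HSV)
for p in [(210,285),(182,245),(182,270),(205,240),(340,100),(430,190),(425,220),(437,250)]: print(p,hsv[p[1],p[0]])
E
```

```text
[[613.   36.    6. ]
 [601.5 104.5   6. ]
 [688.1 116.7   6. ]
 [694.6  49.3   6. ]] [649.3  76.6   6. ] 8.61578798131451
[[477.5 217.6  20. ]
 [458.2 333.5  20. ]
 [665.6 374.6  20. ]
 [689.9 255.3  20. ]] [572.8 295.2  20. ] 10.63068700020864 215.6969388120622 117.46031631014986
(210, 285) [ 20 157 172]
(182, 245) [ 19 159 133]
(182, 270) [ 19 166  97]
(205, 240) [150   9  27]
(340, 100) [ 41  11 186]
(430, 190) [107 168 123]
(425, 220) [107 167 133]
(437, 250) [ 67 174  69]
```

Emit:
jog_arm([
  {"x":-0.0171,"y":-0.0565,"z":0,"twist":0,"gripper":0},
  {"x":-0.0171,"y":-0.0565,"z":0,"twist":0,"gripper":0},
  {"x":-0.0171,"y":-0.0565,"z":0,"twist":0,"gripper":0},
  {"x":-0.0171,"y":-0.0565,"z":0,"twist":0,"gripper":0},
  {"x":-0.0171,"y":-0.0565,"z":0,"twist":0,"gripper":0},
  {"x":-0.0171,"y":-0.0565,"z":0,"twist":0,"gripper":0},
  {"x":-0.0171,"y":-0.0565,"z":0,"twist":0,"gripper":0},
  {"x":-0.0171,"y":-0.0565,"z":0,"twist":0,"gripper":0},
  {"x":0,"y":0,"z":0,"twist":-10.6,"gripper":0},
  {"x":0,"y":0,"z":0,"twist":-10.6,"gripper":0},
])

```text
time: 11.45
position: [619.6, 170.6, 250.8]
orientation: [[0.999, -0.034, -0.003], [-0.034, -0.999, -0.003], [-0.003, 0.003, -1.0]]
ft_force: [0.7, -0.5, 0.4]
opening: 85.6
grip_force: 0.0
```

```bash
cat >> h.py <<'E'
ang=lambda d:np.degrees(np.arctan2(d[1],d[0]))
def quad(mask):
    """minimum 4-corner outline of a mask"""
    cs,_=cv2.findContours(mask.astype(np.uint8),cv2.RETR_EXTERNAL,cv2.CHAIN_APPROX_NONE)
    h=cv2.convexHull(max(cs,key=cv2.contourArea))
    for e in np.arange(1,20,.25):
        q=cv2.approxPolyDP(h,e,True)
        if len(q)<=4: break
    return q[:,0].astype(float)
E
python3 - <<'E'
from h import *
snap('w7')
for t in ('w2','w7'):
    im,P=load(t); hsv=cv2.cvtColor(im,cv2.COLOR_BGR2HSV).astype(int); H,S,V=[hsv[...,i] for i in range(3)]
    c=proj(P,[[649,77,6],[573,295,20],[640,310,35]]); print(t,c)
    yy,xx=np.mgrid[:480,:640]
    near=lambda k,r:np.hypot(xx-c[k,0],yy-c[k,1])<r
    br=(H>14)&(H<26)&(S>110)&near(0,60)
    bl=near(0,60)&((V<55)|br)
    q=quad(big(bl)); X=plane(P,q,6); print("plate px",q.tolist()); print(X, X.mean(0),np.linalg.norm(X-np.roll(X,1,0),axis=1))
    tg=big(br&(V>140)); print("tag",plane(P,np.argwhere(tg)[:,::-1].mean(0),6.5),cv2.minAreaRect(np.argwhere(tg)[:,::-1].astype(np.float32)))
    blue=big((H>100)&(H<115)&(S>120)&near(2,90)); q=quad(blue); print("lip px",q.tolist()); print(plane(P,q,37))
    nm=big((near(1,160)&(V>140)&(S<35))); q=quad(nm);X=plane(P,q,20); print("bed px",q.tolist());print(X,X.mean(0))
    fl=big((H>55)&(H<85)&(S>110)&near(2,90)); print("flag",np.argwhere(fl)[:,::-1].mean(0))
E
```

```text
11.7 [620.  168.7 252.1] -2.6789205636724622 [-1.2  0.8  1.3  1.7 -0.7  1.3 -1.4]
w2 [[200.4 270.3]
 [392.  147.8]
 [424.2 215.8]]
plate px [[209.0, 222.0], [247.0, 294.0], [188.0, 329.0], [151.0, 247.0]]
[[601.2 102.6   6. ]
 [687.2 117.1   6. ]
 [711.8  41.1   6. ]
 [612.   35.5   6. ]] [653.   74.1   6. ] [ 68.   87.2  79.9 100. ]
tag [[668.9  82.6   6.5]] ((208.1055145263672, 287.9816589355469), (42.601261138916016, 53.16691589355469), 61.69924545288086)
lip px [[479.0, 177.0], [492.0, 213.0], [372.0, 262.0], [364.0, 210.0]]
[[615.9 363.4  37. ]
 [652.1 371.2  37. ]
 [672.3 253.2  37. ]
 [620.4 256.1  37. ]]
bed px [[413.0, 0.0], [453.0, 119.0], [437.0, 170.0], [369.0, 199.0], [285.0, 59.0]]
[[458.6 334.4  20. ]
 [561.4 353.7  20. ]
 [603.4 332.6  20. ]
 [614.9 264.6  20. ]
 [476.2 218.1  20. ]] [542.9 300.7  20. ]
flag [436.7 249.6]
w7 [[403.  174. ]
 [190.8 260.8]
 [159.7 198.9]]
plate px [[433.0, 122.0], [446.0, 207.0], [380.0, 221.0], [364.0, 135.0]]
[[696.8  49.4   6. ]
 [613.6  32.6   6. ]
 [602.2  99.7   6. ]
 [688.  115.4   6. ]] [650.2  74.3   6. ] [66.6 84.9 68.  87.3]
tag [[670.1  77.5   6.5]] ((403.72186279296875, 152.79495239257812), (47.145545959472656, 65.20925903320312), 77.00537872314453)
lip px [[222.0, 217.0], [122.0, 240.0], [91.0, 192.0], [220.0, 160.0]]
[[620.5 253.5  37. ]
 [602.7 351.6  37. ]
 [649.7 371.3  37. ]
 [672.8 249.2  37. ]]
bed px [[214.0, 220.0], [275.0, 340.0], [203.0, 356.0], [139.0, 278.0], [150.0, 235.0]]
[[614.4 266.2  20. ]
 [477.8 216.1  20. ]
 [461.7 297.1  20. ]
 [556.8 351.2  20. ]
 [602.1 332.   20. ]] [542.5 292.5  20. ]
flag [146.5 163.8]
```

Emit:
jog_arm([
  {"x":0.005,"y":0.0325,"z":0,"twist":0,"gripper":0},
  {"x":0.005,"y":0.0325,"z":0,"twist":0,"gripper":0},
  {"x":0.005,"y":0.0325,"z":0,"twist":0,"gripper":0},
  {"x":0,"y":0,"z":0.03,"twist":-6.6,"gripper":0},
  {"x":0,"y":0,"z":0.03,"twist":-6.6,"gripper":0},
  {"x":0,"y":0,"z":0.03,"twist":0,"gripper":0},
  {"x":0,"y":0,"z":0,"twist":0,"gripper":0},
  {"x":0,"y":0,"z":0,"twist":0,"gripper":0},
  {"x":0,"y":0,"z":0,"twist":0,"gripper":0},
  {"x":0,"y":0,"z":0,"twist":0,"gripper":0},
])

```text
time: 13.0
position: [631.9, 70.8, 164.2]
orientation: [[0.983, 0.186, 0.002], [0.186, -0.983, 0.0], [0.002, 0.0, -1.0]]
ft_force: [0.4, 0.2, 0.4]
opening: 85.7
grip_force: 0.0
```

```bash
python3 - <<'E'
from h import *
im,P=snap('w8')
A,PA=load('w2');B,PB=load('w7')
for n,a,b in [("plate",(209,222),(380,221)),("plate2",(247,294),(364,135)),("plate3",(151,247),(446,207)),("bed",(285,59.5),(275,340)),("lip",(492,213),(91,192)),("flag",(436.7,249.6),(146.5,163.8))]: print(n,*tri(PA,a,PB,b))
# nest edges
O=np.array([575.5,294.7]);y=np.radians(10);ex=np.array([np.cos(y),np.sin(y)]);ey=np.array([-ex[1],ex[0]])
for t,I,Q in (('w2',A,PA),('w7',B,PB)):
    e=np.argwhere(cv2.Canny(cv2.cvtColor(I,cv2.COLOR_BGR2GRAY),40,110)>0)[:,::-1]
    for z,name,ax,off,lo,hi in [(20,'y-60',1,-60,-105,20),(20,'y+60',1,60,-105,20),(20,'x-110',0,-110,-55,55)]:
        X=plane(Q,e,z)[:,:2]-O; u=X@ex; v=X@ey; p,q=(v,u) if ax else (u,v)
        k=(abs(p-off)<5)&(q>lo)&(q<hi)
        if k.sum()>20:
            c=np.polyfit(q[k],p[k],1); r=p[k]-np.polyval(c,q[k]); g=np.flatnonzero(k)[abs(r)<1.5]; c=np.polyfit(q[g],p[g],1)
            print(t,name,"n",len(g),"offset",np.polyval(c,0)-off,"dyaw",np.degrees(c[0])*(1 if ax else -1))
# brass in w8
hsv=cv2.cvtColor(im,cv2.COLOR_BGR2HSV).astype(int); H,S,V=[hsv[...,i] for i in range(3)]
c=proj(P,[[650,75,6],[630.3,71.5,52]]); print(c)
br=(H>12)&(H<28)&(S>100)
bl=big(br|((V<50)&(np.hypot(*(np.mgrid[:480,:640][::-1]-c[0][:,None,None]))<75)))
q=quad(bl);X=plane(P,q,6);print(q.tolist());print(X,X.mean(0),np.linalg.norm(X-np.roll(X,1,0),axis=1))
cv2.imwrite("pics/w8v.png",cv2.resize(im[100:400,150:500],None,fx=2,fy=2))
E
```

```text
13.0 [631.9  70.8 164.2] 10.698697933560709 [-1.   0.8  1.2  1.7 -0.8  1.2 -1. ]
plate [601.6 100.1   2.1] 2.425187981391194
plate2 [688.1 115.7   3.4] 1.4106970332637256
plate3 [612.8  31.7   0.8] 2.049803749501007
bed [475.8 217.2  16.3] 1.4561174717509453
lip [650.3 368.4  42.4] 0.7968869063101457
flag [672.9 313.9  42.3] 0.9429902736416758
w2 y-60 n 173 offset 1.2201766467090636 dyaw 0.5523006699749897
w2 y+60 n 151 offset 0.29066493314398656 dyaw 0.5737871816774542
w2 x-110 n 169 offset -1.575890906477298 dyaw 0.6126802085499269
w7 y-60 n 104 offset 0.3495120639071061 dyaw 0.7705712726554271
w7 y+60 n 85 offset -1.3038717027524882 dyaw -0.3609423781986586
w7 x-110 n 70 offset -1.551946818002179 dyaw 0.426974712214982
[[311.  205.4]
 [310.5 247.3]]
[[268.0, 145.0], [359.0, 148.0], [353.0, 259.0], [269.0, 257.0]]
[[688.6 114.7   6. ]
 [699.   47.9   6. ]
 [613.1  33.6   6. ]
 [602.3 100.6   6. ]] [650.8  74.2   6. ] [87.5 67.6 87.  67.9]
```

View pics/w8v.png

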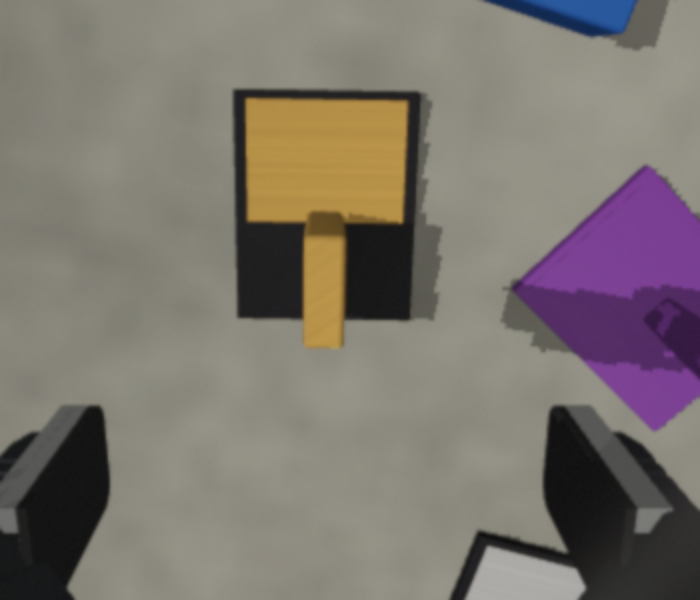

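The holder is upright in the view with block top (323,285), centred between the fingers. Descending.

Emit:
jog_arm([
  {"x":-0.0005,"y":0,"z":0.03,"twist":1,"gripper":0},
  {"x":0,"y":0,"z":0.03,"twist":0,"gripper":0},
  {"x":0,"y":0,"z":0.03,"twist":0,"gripper":0},
  {"x":0,"y":0,"z":0.025,"twist":0,"gripper":0},
  {"x":0,"y":0,"z":0.012,"twist":0,"gripper":0},
  {"x":0,"y":0,"z":0,"twist":0,"gripper":0},
  {"x":0,"y":0,"z":0,"twist":0,"gripper":1},
  {"x":0,"y":0,"z":0,"twist":0,"gripper":1},
  {"x":0,"y":0,"z":0,"twist":0,"gripper":1},
  {"x":0,"y":0,"z":0,"twist":0,"gripper":1},
], grip_force=60)

```text
time: 14.3
position: [630.9, 71.0, 36.5]
orientation: [[0.986, 0.169, 0.0], [0.169, -0.986, 0.0], [0.001, -0.0, -1.0]]
ft_force: [-3.8, 0.3, 3.8]
opening: 13.5
grip_force: 58.5
```

Emit:
jog_arm([
  {"x":0,"y":0,"z":0,"twist":0,"gripper":1},
  {"x":0,"y":0,"z":0,"twist":0,"gripper":1},
  {"x":0,"y":0,"z":0,"twist":0,"gripper":1},
  {"x":0,"y":0,"z":0,"twist":0,"gripper":1},
  {"x":0,"y":0,"z":0,"twist":0,"gripper":1},
  {"x":0,"y":0,"z":0,"twist":0,"gripper":1},
  {"x":0,"y":0,"z":0,"twist":0,"gripper":1},
  {"x":0,"y":0,"z":0,"twist":0,"gripper":1},
  {"x":0,"y":0,"z":0,"twist":0,"gripper":1},
  {"x":0,"y":0,"z":0,"twist":0,"gripper":1},
])

```text
time: 15.55
position: [631.1, 70.9, 36.4]
orientation: [[0.986, 0.169, 0.001], [0.169, -0.986, 0.0], [0.001, -0.0, -1.0]]
ft_force: [-0.5, 1.1, 6.0]
opening: 13.2
grip_force: 59.2
```

```bash
cat >> h.py <<'E'
O=np.array([574.0,294.4]);Y=np.radians(10.5);EX=np.array([np.cos(Y),np.sin(Y)]);EY=np.array([-EX[1],EX[0]])
def to(nx,ny,z,yawdeg=10.5):
    o=get_obs(); R=o["orientation"]; T=np.array([*(O+EX*nx+EY*ny),z]); d=T-o["position"]
    print("tool delta mm",R.T@d,"twist",-( (yawdeg-ang(R[:2,0])+180)%360-180),"pos",o["position"],"yaw",ang(R[:2,0]),"t",o["time"],"F",o["ft_force"],"open",o["opening"],o["grip_force"])
    v=o["position"][:2]-O; print("TCP in nest",v@EX,v@EY)
E
python3 -c "
from h import *
to(-72,0,100)"
```

```text
tool delta mm [ -90.5 -229.   -63.6] twist -0.7886308456529036 pos [631.1  70.9  36.4] yaw 9.711369154347105 t 15.55 F [-0.5  1.1  6. ] open 13.232652166140515 59.16731894016266
TCP in nest 15.39915990350656 -230.16934827607912
```

Emit:
jog_arm([
  {"x":0,"y":0,"z":-0.03,"twist":0,"gripper":1},
  {"x":0,"y":0,"z":-0.034,"twist":0,"gripper":1},
  {"x":-0.015,"y":-0.038,"z":0,"twist":0,"gripper":1},
  {"x":-0.015,"y":-0.038,"z":0,"twist":0,"gripper":1},
  {"x":-0.015,"y":-0.038,"z":0,"twist":0,"gripper":1},
  {"x":-0.015,"y":-0.038,"z":0,"twist":0,"gripper":1},
  {"x":-0.015,"y":-0.038,"z":0,"twist":0,"gripper":1},
  {"x":-0.015,"y":-0.038,"z":0,"twist":0,"gripper":1},
  {"x":0,"y":0,"z":0,"twist":-0.8,"gripper":1},
  {"x":0,"y":0,"z":0,"twist":0,"gripper":1},
])

```text
time: 16.8
position: [502.9, 279.6, 99.2]
orientation: [[0.983, 0.183, -0.001], [0.183, -0.983, -0.002], [-0.001, 0.001, -1.0]]
ft_force: [-0.1, -0.4, -1.5]
opening: 13.4
grip_force: 58.6
```

```bash
python3 - <<'E'
from h import *
im,P=snap('w9'); to(-70,0,57)
hsv=cv2.cvtColor(im,cv2.COLOR_BGR2HSV).astype(int); H,S,V=[hsv[...,i] for i in range(3)]
# edges of the bed in this view, and lip lead-in edge; plate tag in view
e=np.argwhere(cv2.Canny(cv2.cvtColor(im,cv2.COLOR_BGR2GRAY),40,110)>0)[:,::-1]
X=plane(P,e,20)[:,:2]-O;u=X@EX;v=X@EY
for name,p,q,off,lo,hi,s in [('y-60',v,u,-60,-30,60,1),('y+60',v,u,60,-30,60,1),('x+110',u,v,110,-55,55,-1)]:
    k=(abs(p-off)<5)&(q>lo)&(q<hi)
    if k.sum()<20: print(name,'few');continue
    c=np.polyfit(q[k],p[k],1);r=p[k]-np.polyval(c,q[k]);g=np.flatnonzero(k)[abs(r)<1.5];c=np.polyfit(q[g],p[g],1);print(name,len(g),np.polyval(c,0)-off,np.degrees(c[0])*s)
b=big((H>100)&(H<115)&(S>120)); q=quad(b); X=plane(P,q,37)[:,:2]-O; print("lip",q.tolist()); print(np.c_[X@EX,X@EY])
t=(H>14)&(H<26)&(S>110)&(V>130); t=big(t); q=quad(t); z=get_obs()["position"][2]-36+6.5; X=plane(P,q,z)[:,:2]-O; print("tag",q.tolist(),np.c_[X@EX,X@EY])
E
```

```text
16.9 [503.8 278.5  99.7] 10.347492315180451 [-1.4  0.8  1.2  1.9 -0.8  1.  -1.3]
tool delta mm [ 1.7 -3.  42.9] twist -0.17709359651959744 pos [504.  278.4  99.9] yaw 10.32290640348039 t 16.95 F [ 0.6 -0.1 -2.6] open 13.407270545411999 58.604645133018494
TCP in nest -71.70115648261229 -2.9955782341750097
y-60 228 0.6701053825081615 -0.008310986044456518
y+60 196 -0.9781845152299837 0.12499682158555842
x+110 few
lip [[438.0, 0.0], [413.0, 44.0], [196.0, 45.0], [171.0, 0.0]]
[[ 56.2 -59.5]
 [ 38.6 -49.7]
 [ 38.5  49.5]
 [ 56.5  59. ]]
tag [[386.0, 160.0], [380.0, 264.0], [245.0, 264.0], [239.0, 159.0]] [[-11.1 -33.5]
 [-56.1 -33.2]
 [-55.8  26.5]
 [-10.5  26.4]]
```

Emit:
jog_arm([
  {"x":0.0017,"y":-0.003,"z":0,"twist":-0.2,"gripper":1},
  {"x":0,"y":0,"z":0.014,"twist":0,"gripper":1},
  {"x":0,"y":0,"z":0.014,"twist":0,"gripper":1},
  {"x":0,"y":0,"z":0.008,"twist":0,"gripper":1},
  {"x":0,"y":0,"z":0.003,"twist":0,"gripper":1},
  {"x":0,"y":0,"z":0.002,"twist":0,"gripper":1},
  {"x":0,"y":0,"z":0.001,"twist":0,"gripper":1},
  {"x":0,"y":0,"z":0.001,"twist":0,"gripper":1},
  {"x":0,"y":0,"z":0,"twist":0,"gripper":1},
  {"x":0,"y":0,"z":0,"twist":0,"gripper":1},
])

```text
time: 18.2
position: [504.7, 283.7, 57.1]
orientation: [[0.983, 0.186, 0.0], [0.186, -0.983, 0.0], [0.0, -0.0, -1.0]]
ft_force: [0.1, -0.0, -1.3]
opening: 13.3
grip_force: 58.6
```

```bash
python3 -c "
from h import *
to(10,0,56.4)"
```

```text
tool delta mm [80.   2.4  0.7] twist 0.2066761479285617 pos [504.7 283.7  57.1] yaw 10.706676147928567 t 18.2 F [ 0.1 -0.  -1.3] open 13.300137623235784 58.64286124706268
TCP in nest -70.04400591928145 2.120301326545283
```

```bash
python3 - <<'E'
from h import *
p=[]
for i in range(8):
    cams.camera("side"); o=get_obs(); p.append([*o["position"],ang(o["orientation"][:2,0]),*o["ft_force"]])
p=np.array(p); print(p); v=p[:,:2].mean(0)-O; print(v@EX,v@EY,p.mean(0))
E
```

```text
[[504.7 283.7  57.1  10.7   0.1  -0.   -2.2]
 [504.7 283.7  57.1  10.7   0.2   0.1  -1.8]
 [504.7 283.7  57.1  10.7  -1.   -0.8  -0.9]
 [504.7 283.7  57.   10.7   0.2   0.7  -2.1]
 [504.7 283.7  57.   10.7  -0.5   0.3  -0.6]
 [504.7 283.6  57.   10.7  -0.5   0.4  -2. ]
 [504.7 283.7  57.   10.7   0.7   0.3  -0.9]
 [504.7 283.6  57.   10.7   0.3   0.2  -1.7]]
-70.09204819138797 2.067889586729676 [504.7 283.7  57.   10.7  -0.1   0.1  -1.5]
```

Emit:
jog_arm([
  {"x":0,"y":0.0021,"z":0.0004,"twist":0.2,"gripper":1},
  {"x":0,"y":0,"z":0.0003,"twist":0,"gripper":1},
  {"x":0,"y":0,"z":0.0002,"twist":0,"gripper":1},
  {"x":0,"y":0,"z":0,"twist":0,"gripper":1},
  {"x":0.005,"y":0,"z":0,"twist":0,"gripper":1},
  {"x":0.01,"y":0,"z":0,"twist":0,"gripper":1},
  {"x":0.01,"y":0,"z":0,"twist":0,"gripper":1},
  {"x":0.01,"y":0,"z":0,"twist":0,"gripper":1},
  {"x":0.005,"y":0,"z":0,"twist":0,"gripper":1},
  {"x":0,"y":0,"z":0,"twist":0,"gripper":1},
])

```text
time: 19.85
position: [545.5, 289.1, 56.4]
orientation: [[0.983, 0.182, 0.002], [0.182, -0.983, 0.0], [0.002, -0.0, -1.0]]
ft_force: [-0.7, 0.2, 3.1]
opening: 13.2
grip_force: 59.5
```

```bash
python3 -c "
from h import *
snap('w10'); to(10,0,56.4)
im,P=load('w10')
hsv=cv2.cvtColor(im,cv2.COLOR_BGR2HSV).astype(int); H,S,V=[hsv[...,i] for i in range(3)]
t=big((H>14)&(H<26)&(S>110)&(V>130)); q=quad(t); X=plane(P,q,26.5)[:,:2]-O; print('tag',q.tolist(),np.c_[X@EX,X@EY])
e=np.argwhere(cv2.Canny(cv2.cvtColor(im,cv2.COLOR_BGR2GRAY),40,110)>0)[:,::-1]
X=plane(P,e,20)[:,:2]-O;u=X@EX;v=X@EY
for off in(-60,60):
    k=(abs(v-off)<5)&(u>-60)&(u<30);
    if k.sum()>20: c=np.polyfit(u[k],v[k],1);r=v[k]-np.polyval(c,u[k]);g=np.flatnonzero(k)[abs(r)<1.5];c=np.polyfit(u[g],v[g],1);print(off,len(g),np.polyval(c,0)-off,np.degrees(c[0]))
"
```

```text
19.9 [545.5 289.2  56.4] 10.509758087549045 [-1.3  0.9  1.1  1.8 -0.9  1.  -1.3]
tool delta mm [39.   0.   0.1] twist 0.00805229395965057 pos [545.5 289.2  56.4] yaw 10.50805229395964 t 19.95 F [ 0.9 -0.2  3. ] open 13.400812375850066 59.3807315826416
TCP in nest -29.003678329189633 0.040411480110757785
tag [[385.0, 159.0], [381.0, 263.0], [330.0, 399.0], [297.0, 400.0], [239.0, 159.0]] [[ 32.3 -30. ]
 [-12.8 -30.7]
 [-84.2  -9. ]
 [-84.8   7.4]
 [ 32.3  29.8]]
-60 219 0.8900237864890101 1.4015726675664002
60 200 -1.1214343926579318 -0.12058635765392929
```

Emit:
jog_arm([
  {"x":0.006,"y":0,"z":0,"twist":0,"gripper":1},
  {"x":0.008,"y":0,"z":0,"twist":0,"gripper":1},
  {"x":0.008,"y":0,"z":0,"twist":0,"gripper":1},
  {"x":0.005,"y":0,"z":0,"twist":0,"gripper":1},
  {"x":0.003,"y":0,"z":0,"twist":0,"gripper":1},
  {"x":0.003,"y":0,"z":0,"twist":0,"gripper":1},
  {"x":0.002,"y":0,"z":0,"twist":0,"gripper":1},
  {"x":0.002,"y":0,"z":0,"twist":0,"gripper":1},
  {"x":0,"y":0,"z":0,"twist":0,"gripper":1},
  {"x":0,"y":0,"z":0,"twist":0,"gripper":1},
])

```text
time: 21.2
position: [577.3, 294.9, 56.7]
orientation: [[0.983, 0.183, -0.009], [0.183, -0.983, -0.0], [-0.009, -0.001, -1.0]]
ft_force: [-12.2, -2.8, 13.6]
opening: 13.4
grip_force: 61.0
```

```bash
python3 -c "
from h import *
to(10,0,56.4)"
```

```text
tool delta mm [ 6.7 -0.1  0.2] twist 0.01813460967116498 pos [577.3 294.9  56.7] yaw 10.518134609671165 t 21.2 F [-12.2  -2.8  13.6] open 13.401697248533102 60.998135805130005
TCP in nest 3.3381687145582513 -0.08661865671429231
```

Emit:
jog_arm([
  {"x":0.001,"y":0,"z":-0.0005,"twist":0,"gripper":1},
  {"x":0.001,"y":0,"z":-0.0005,"twist":0,"gripper":1},
  {"x":0.001,"y":0,"z":0,"twist":0,"gripper":1},
  {"x":0.001,"y":0,"z":0,"twist":0,"gripper":1},
  {"x":0.001,"y":0,"z":0,"twist":0,"gripper":1},
  {"x":0.001,"y":0,"z":0,"twist":0,"gripper":1},
  {"x":0.001,"y":0,"z":0,"twist":0,"gripper":1},
  {"x":0,"y":0,"z":0,"twist":0,"gripper":1},
  {"x":0,"y":0,"z":0,"twist":0,"gripper":1},
  {"x":0,"y":0,"z":0,"twist":0,"gripper":1},
], grip_force=80)

```text
time: 22.45
position: [582.1, 295.9, 57.0]
orientation: [[0.983, 0.183, -0.014], [0.183, -0.983, -0.001], [-0.014, -0.002, -1.0]]
ft_force: [-14.9, -2.8, 15.7]
opening: 13.0
grip_force: 80.0
```

```bash
python3 -c "
from h import *
to(10,0,56.4)
im,P=snap('w11')
hsv=cv2.cvtColor(im,cv2.COLOR_BGR2HSV).astype(int); H,S,V=[hsv[...,i] for i in range(3)]
for n,im in (('scene',cams.camera('scene')),('side',cams.camera('side'))):
    P=pose(n); c=proj(P,[[673,314,42]])[0].astype(int); h=cv2.cvtColor(im,cv2.COLOR_RGB2HSV).astype(int)
    m=(h[...,0]>50)&(h[...,0]<85)&(h[...,1]>90); yy,xx=np.mgrid[:480,:640]; m&=np.hypot(xx-c[0],yy-c[1])<14
    i0=cv2.cvtColor(cv2.imread(f'pics/{n}0.png'),cv2.COLOR_BGR2HSV).astype(int); m0=(i0[...,0]>50)&(i0[...,0]<85)&(i0[...,1]>90)&(np.hypot(xx-c[0],yy-c[1])<14)
    print(n,c,m0.sum(),np.argwhere(m0).mean(0)[::-1],m.sum(),np.argwhere(m).mean(0)[::-1])
    for k in (m0,m):
        X=plane(P,np.argwhere(k)[:,::-1].mean(0),42)[0,:2]-O; print(X@EX,X@EY)
"
```

```text
tool delta mm [ 1.8 -0.   0.6] twist 0.028514816720615954 pos [582.1 295.9  57. ] yaw 10.528514816720609 t 22.45 F [-14.9  -2.8  15.7] open 13.036150748094615 79.98914122581482
TCP in nest 8.236174678790704 -0.0381343951297697
22.45 [582.1 295.9  57. ] 10.528514816720609 [-1.3  0.9  1.   1.7 -0.9  1.1 -1.3]
scene [424 201] 8 [424.9 200. ] 8 [427.9 201.4]
100.04655909011083 6.3114387753457635
109.9069500805909 6.682678084230433
side [280 183] 26 [280.9 183.5] 33 [282.8 182.4]
102.74576496794108 -0.08358129261569028
111.04579796042263 -1.9749913095820824
```

Emit:
jog_arm([
  {"x":0.001,"y":0,"z":-0.0005,"twist":0,"gripper":1},
  {"x":0.001,"y":0,"z":-0.0005,"twist":0,"gripper":1},
  {"x":0.001,"y":0,"z":0,"twist":0,"gripper":1},
  {"x":0.001,"y":0,"z":0,"twist":0,"gripper":1},
  {"x":0.001,"y":0,"z":0,"twist":0,"gripper":1},
  {"x":0.001,"y":0,"z":0,"twist":0,"gripper":1},
  {"x":0,"y":0,"z":0,"twist":0,"gripper":1},
  {"x":0,"y":0,"z":0,"twist":0,"gripper":1},
  {"x":0,"y":0,"z":0,"twist":0,"gripper":1},
  {"x":0,"y":0,"z":0,"twist":0,"gripper":1},
])

```text
time: 23.85
position: [583.5, 296.0, 57.6]
orientation: [[0.983, 0.183, -0.025], [0.183, -0.983, -0.002], [-0.025, -0.003, -1.0]]
ft_force: [-24.5, -3.8, 21.7]
opening: 12.8
grip_force: 81.0
```

```bash
python3 -c "
from h import *
to(10,0,56.4)"
```

```text
tool delta mm [ 0.4 -0.1  1.2] twist 0.03416718188364598 pos [583.5 296.   57.6] yaw 10.534167181883644 t 23.85 F [-24.5  -3.8  21.7] open 12.79940149474779 81.04043483734131
TCP in nest 9.644456134709465 -0.1408586437486255
```

```bash
python3 -c "
from h import *
im=cams.camera('side'); P=pose('side'); h=cv2.cvtColor(im,cv2.COLOR_RGB2HSV).astype(int)
yy,xx=np.mgrid[:480,:640]; c=proj(P,[[673,314,42]])[0]
m=(h[...,0]>50)&(h[...,0]<85)&(h[...,1]>90)&(np.hypot(xx-c[0],yy-c[1])<14)
X=plane(P,np.argwhere(m)[:,::-1].mean(0),42)[0,:2]-O; print(m.sum(),X@EX,X@EY)
p=[]
for i in range(6): cams.camera('side'); o=get_obs(); p.append([*o['position'],*o['ft_force'],np.abs(o['qvel']).max()*100])
print(np.array(p),o['grip_force'],o['time'])
"
```

```text
30 112.17175321155767 -0.953924754809768
[[583.5 296.   57.6 -24.3  -3.2  21.9   0.3]
 [583.5 296.   57.7 -24.4  -3.2  21.9   0.2]
 [583.5 296.1  57.7 -23.8  -4.2  22.6   0.2]
 [583.5 296.1  57.7 -23.3  -3.6  20.8   0.2]
 [583.5 296.   57.6 -23.5  -3.7  20.8   0.2]
 [583.5 296.1  57.6 -23.4  -4.4  21.8   0.1]] 81.0413110256195 24.2
```

```bash
python3 -c "
from station import hand_in
print(hand_in())"
```

```text
the job is handed in; nothing more can be done
None
```

I handed the job in at about 24 s. A close-up showed the dial pointer on the red mark. The brass-tag holder was still gripped and at rest against the back block, with the green flag about 9 of 10 mm back by camera. I kept clear of the steel-tag holder and the other bystanders but took no final image of them; the judge returned no verdict.

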